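# Put the gate remote away in the push-to-open drawer

### The job

Put the grey gate remote away in the wooden cabinet's handle-less drawer: press the drawer front inward until its touch latch lets go and it springs out, lay the remote inside without dropping it, then push the drawer in until it latches shut again. Press gently (the latch must not be rammed against its end stop), and leave the bowl, jar, phone stand and sunglasses where they are.

Things in the scene. Friction and masses are not known exactly. Their poses are not given: they have to be found in the camera images.
- drawer (a joint): drawer slide, m: 0 latched, 0.14 sprung out to the robot side, negative pressed in. Spring pushes out 5 N shut, 1.5 N out; damped 15 N per m/s. To open: press in till the latch trips (hidden, differs each time: 4 to 18 mm), hard stop 1.5 mm further, then draw back; the drawer follows. To close: push 8 mm past 0 or to the stop (at 10 mm), draw back: it returns to 0 and stays; resistance up to 11 N.
- drawer_front (a point): centre of the outer face of the light-wood drawer front, 208 mm wide, 58 mm high (8 to 66 mm above the table), 38 mm thick, no handle. Latched it stands 30 mm proud of the carcass, so fingers can press it in fully without meeting the carcass. Feel for the stop: 10 N above the spring is ample, over 35 N is ramming. Axes: x into the cabinet (pressing direction), y left, z up.
- drawer_well (a point): point on the drawer's inner cork floor, 15 mm above the table, 104 mm behind the front's outer face: with the drawer fully out, the middle of the part open from above, 132 mm (x) from the back of the front to the carcass by 190 mm (y) between side walls whose tops are 45 mm above the table. Moves with the drawer, axes as drawer_front.
- cabinet: dark-wood carcass, fixed to the console, 230 mm deep (x), 230 mm wide (y), 76 mm high; origin at the middle of its front lower edge, on the table; x points to its back. It stands in a new place, turned by up to 15 degrees, each time.
- remote_center (a point): centre of the loose grey plastic gate remote, 100 mm long (its x) by 46 mm wide (its y) by 24 mm thick (z), lying flat with two round buttons up, about 90 g; the centre is 12 mm above what it lies on. It may point any way.
- bowl: shallow white porcelain bowl with two keys on a ring inside, 140 mm across, 36 mm high; origin at the centre of its underside. Leave alone.
- jar: clear glass jar with a metal screw lid, 84 mm across, 126 mm high; origin at the centre of its underside. Leave alone.
- phone_stand: wooden phone stand, 90 by 75 mm, 104 mm high; origin at the centre of its underside. Leave alone.
- sunglasses: folded black sunglasses lying on top of the cabinet, towards its back, 130 mm wide (y), 44 mm high, 35 mm deep (x); origin at the centre of its underside. Leave alone.
Not all that is in view belongs to the job. What is shaped like the part that bears remote_center but purple is not meant.

How it is judged:
By the outcome, as a careful person would: the job done as asked, in the order asked, and still so for the second after the job is handed in, with the robot touching nothing.
It also fails if it takes over 64 s, if anything falls off the work surface, if the arm or the gripper's body presses on something with over 40 N, if the wrist force passes 120 N, or if a joint passes its speed limit or range.

### The arm

A 6-joint arm with a two-finger parallel gripper is mounted at the origin on the work surface. World frame = base frame: x ahead of the robot, y to its left, z up, the work surface at z = 0. Lengths are in m, angles in degrees, forces in N, time in s.
With the tool pointing down it reaches from about 0.25 to 0.8 m from the base axis. Payload 8.5 kg.
Tool frame: the origin (TCP) lies midway between the tips of the shut fingers; the grasp point (between the pads) lies 19 mm behind it (pinch_z is the distance from the TCP to the grasp point, in m); y points along the fingers, z is the direction in which the jaws open and shut, and the axes are right-handed (so a half turn about y gives the same grasp; the last joint's range is limited). The gripper opens to 85 mm and grips with 20 to 120 N. Pads are 22 mm wide; open, the fingers measure 114 mm over their backs; the gripper's body (76 mm by 85 mm) begins 54 mm behind the grasp point. The pads swing forward as they close: fully open they stand 13 mm farther back than shut.
Start: joints at [63.77, 13.648, -0.773, 75.585, 0, 90], TCP at [0.232, 0.471, 0.231] pointing down, gripper open.
Joint ranges: [-152.45, 152.45], [-59.26, 108.67], [-65.41, 83.53], [-104.44, 129.93], [-82.83, 76.93], [-180, 180]. Speed limits (degrees/s): [127.2, 127.2, 159.86, 180, 180, 180].

### API

Orientations are given as [roll, pitch, yaw] about the fixed x, y, z axes, in that order (R = Rz(yaw) Ry(pitch) Rx(roll)).
In Python, from rig import * gives the robot as it stands. The module is installed in compiled form; this text tells all that it offers.
- The arm moves only by the shell command python3 -m jog 'ROWS' [FORCE]. ROWS is JSON, a list of rows, each a list of 7 numbers: the shift along the tool's x, y, z in cm, then the turn, a rotation vector about the tool's x, y, z in rad, then the opening, from -1 (shut) to 1 (fully open). In form: [[tx, ty, tz, ax, ay, az, jaw], ...]. A call has 1 to 5 rows; each row shifts and turns the pose as measured when the row begins, along the tool's axes as they then stand; what a row does not reach is not made up. A row lasts 1/10 s, in which the tool goes at most 50 mm and 8.59 degrees, less where a joint would pass 70% of its speed; a pose out of reach is approached as far as the arm can. A call with a gripper value outside its range is refused whole. The fingers move at their own pace and stop on an object; FORCE is the grip in N (left out, the last holds). Time passes only in rows, so rows that do not move let the fingers close. It gives the time, the measured TCP pose, the force and the opening at its end, in the units of the state.
- read_state(): the state, without advancing time (a new reading comes with each control period).
- capture(name): name is "scene" or "top"; returns a dict with "frame" (384x512x3 uint8, red, green, blue), "K" (3x3 intrinsics, pixels), "R" (3x3) and "t" (3): a world point X has camera coordinates R X + t. Camera axes: x right, y down, z forward; pixel columns grow to the right and rows downward; lengths in m; the calibration is good to about 2 mm. A picture is of the moment at which its call begins. There is no depth.
- sign_off(): hands the job in, once; it reports no verdict.
The state is a dict: "time_s": time; "joint_positions": joint angles; "qd": joint speeds; "tau": joint torques, N m; "eef_pos": TCP position; "tcp_rot": TCP orientation; "contact_force": force on the tool from outside, world axes, zero at the start; "moment": the same for the moment, N m; "width": opening from 0.0 (shut) to 1.0 (fully open).
Only numpy, scipy, OpenCV 4.12 (cv2) and the standard library are available. Lean on these libraries where they do the work, as an engineer would, in place of code of your own. Each camera call takes 0.05 s, during which the arm holds its last target.

## Working session

There is one attempt and no reset: what is moved stays moved. The work goes in short steps, Python scripts to look and compute and a shell command to move; the robot and the scene stay as the last step left them, time stands still between calls to the robot, and variables do not carry over. Pictures are saved under pics/ and viewed, and the job is handed in when it is done.

```bash
mkdir -p pics; python3 - <<'E'
from rig import *
import cv2
s=read_state();print(s)
for n in("scene","top"):
    c=capture(n);cv2.imwrite(f"pics/{n}0.png",c["frame"][:,:,::-1]);print(n,c["K"],c["R"],c["t"])
E
```

```text
{'time_s': 0.0, 'joint_positions': array([ 6.37706069e+01,  1.36820518e+01, -8.17607011e-01,  7.55825682e+01,
       -2.78340337e-03,  8.99994084e+01]), 'qd': array([-0.1000363 ,  0.08706282,  0.02669503,  0.06105453,  0.03403158,
       -0.00158843]), 'tau': array([ 1.40520874e-04, -5.38774395e+01,  3.46439981e+01,  1.84610579e-02,
        4.21739196e-05, -1.62846965e-05]), 'eef_pos': array([0.23186534, 0.47056928, 0.23066307]), 'tcp_rot': array([-9.00822270e+01, -2.78255144e-03, -2.62287975e+01]), 'contact_force': array([ 0.1829197 ,  0.64253063, -0.51470976]), 'moment': array([ 0.02482482, -0.0110207 ,  0.02181425]), 'width': 1.001028822850567}
scene [[412.43459019   0.         251.95799456]
 [  0.         412.43459019 187.45409367]
 [  0.           0.           1.        ]] [[-0.77686613  0.62942478  0.01741986]
 [ 0.49937977  0.63273777 -0.59183001]
 [-0.38353468 -0.45107356 -0.80587455]] [ 0.44880961 -0.19724715  1.62026378]
top [[369.65140298   0.         260.68420834]
 [  0.         369.65140298 196.65457308]
 [  0.           0.           1.        ]] [[ 0.03027949 -0.99925257  0.02403045]
 [-0.98655337 -0.03374047 -0.15991884]
 [ 0.16061011 -0.01886506 -0.98683763]] [-0.07571393  0.54714966  1.07099144]
```

View pics/scene0.png

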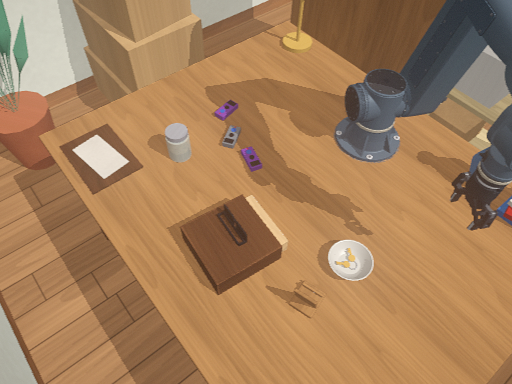

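View pics/top0.png

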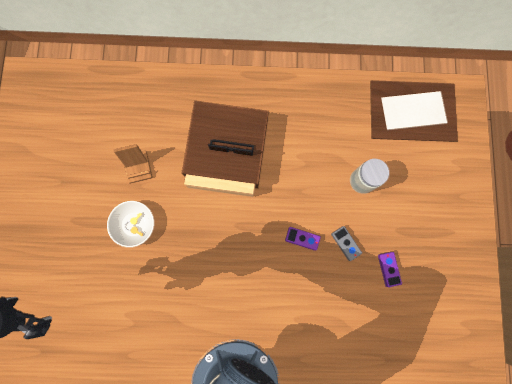

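The top view shows three things shaped like the remote: purple (303,238), grey (347,243) and purple (390,269). I choose the grey one and will crop in to check it. The cabinet front is at about (219,186).

```bash
python3 - <<'E'
import cv2,numpy as np
a=cv2.imread("pics/top0.png")
c1=cv2.resize(a[210:300,270:420],None,fx=5,fy=5,interpolation=cv2.INTER_CUBIC)
cv2.imwrite("pics/rem.png",c1)
c2=cv2.resize(a[90:200,170:300],None,fx=5,fy=5,interpolation=cv2.INTER_CUBIC)
cv2.imwrite("pics/cab.png",c2)
E
```

```text
(no output)
```

View pics/rem.png

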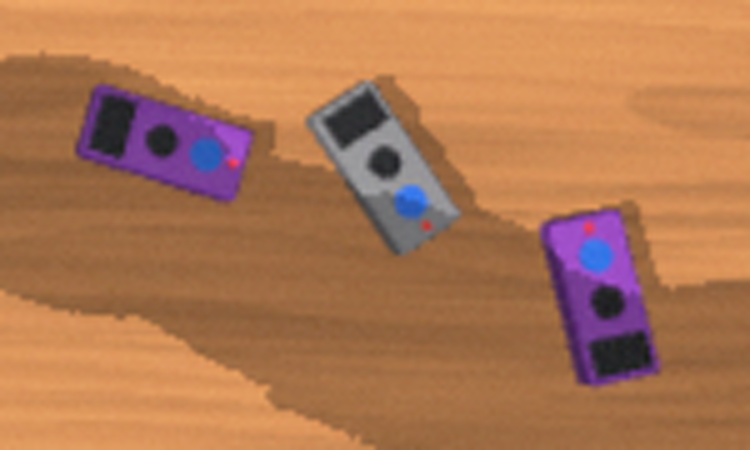

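View pics/cab.png

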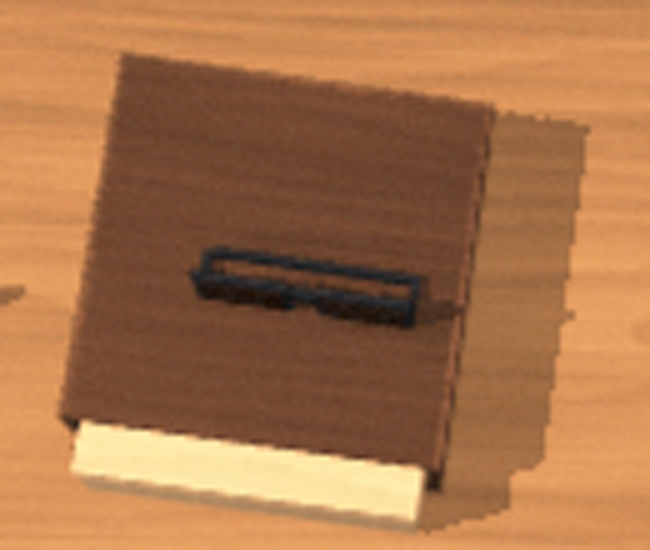

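```bash
cat > h.py <<'E'
from rig import *
import numpy as np, cv2
from scipy.spatial.transform import Rotation as Ro
def ray(c,u,v,z):
    C=-c["R"].T@c["t"]; d=c["R"].T@np.linalg.inv(c["K"])@np.array([u,v,1.]); return C+d*(z-C[2])/d[2]
def proj(c,X):
    p=c["K"]@(c["R"]@np.asarray(X)+c["t"]); return p[:2]/p[2]
def rows(target,Rt=None):
    "print shift in tool cm, turn rotvec"
    s=read_state(); R=Ro.from_euler('xyz',s["tcp_rot"],degrees=True)
    d=R.inv().apply(np.asarray(target)-s["eef_pos"])*100
    print("tool shift cm",d.round(2))
    if Rt is not None:
        print("rotvec",(R.inv()*Rt).as_rotvec().round(4), "deg",np.degrees((R.inv()*Rt).magnitude()))
    return d
E
python3 - <<'E'
from h import *
c=capture("top")
print("cam",-c["R"].T@c["t"])
f=lambda L,o,z:np.array([ray(c,o[0]+(u)/5,o[1]+(v)/5,z) for u,v in L])
r=f([(308,121),(372,84),(460,212),(402,252)],(269.6,209.6),.024);print(r.round(3));m=r.mean(0);print("rem",m)
d=(r[2]+r[3]-r[0]-r[1]);print("dir",np.degrees(np.arctan2(d[1],d[0])),np.linalg.norm(d)/2,np.linalg.norm(r[1]-r[0]))
cb=f([(122,55),(493,107),(437,465),(70,418)],(169.6,89.6),.076);print(cb.round(3))
e=cb[0]-cb[3]; e2=cb[0]-cb[1]
print(np.degrees(np.arctan2(e[1],e[0])),np.degrees(np.arctan2(-e2[0],e2[1])),np.linalg.norm(e),np.linalg.norm(e2))
fr=f([(82,422),(425,467),(418,525),(72,478)],(169.6,89.6),.066);print(fr.round(3))
e2=fr[3]-fr[2];print(np.degrees(np.arctan2(-e2[0],e2[1])),np.linalg.norm(e2),(fr[2]+fr[3])/2)
s=read_state();print(Ro.from_euler('xyz',s["tcp_rot"],degrees=True).as_matrix().round(2))
for u,v in [(131,224),(375,175)]: print(ray(c,u,v,0.03))
E
```

```text
cam [ 0.37007287 -0.03699194  1.14621362]
[[ 0.446 -0.276  0.024]
 [ 0.469 -0.316  0.024]
 [ 0.394 -0.369  0.024]
 [ 0.369 -0.333  0.024]]
rem [ 0.41941341 -0.32337609  0.024     ]
dir -144.2506654259175 0.09400222748515524 0.045901904312276226
[[ 0.834  0.155  0.076]
 [ 0.81  -0.072  0.076]
 [ 0.586 -0.045  0.076]
 [ 0.607  0.172  0.076]]
-4.316187799450401 -6.101892835036842 0.2279622132522692 0.22842820861577814
[[ 0.607  0.167  0.066]
 [ 0.586 -0.038  0.066]
 [ 0.551 -0.035  0.066]
 [ 0.572  0.17   0.066]]
-5.877921058012845 0.20678314960915953 [0.56187344 0.06755778 0.066     ]
[[ 0.9  -0.    0.44]
 [-0.44 -0.    0.9 ]
 [ 0.   -1.   -0.  ]]
[0.45542182 0.32788129 0.03      ]
[ 0.63216279 -0.41201392  0.03      ]
```

The close crop confirms the choice: the grey remote spans about (331,227) to (362,261), with both buttons up. The cabinet front edge runs from (184,185) to (253,195) and is turned by about -5.9°. First I turn the tool square to the drawer and shut the fingers.

```bash
python3 -m jog '[[0,0,0,0,-0.118,0,-1],[0,0,0,0,-0.118,0,-1],[0,0,0,0,-0.118,0,-1]]' 40; python3 - <<'E'
from h import *
rows([.5257,.0712,.15],Ro.from_euler('xyz',[-90,0,-5.9],degrees=True))
E
```

```text
time_s: 0.45
eef_pos: [0.2317, 0.4702, 0.23]
tcp_rot: [-90.2, 0.1, -5.4]
contact_force: [-0.5, -0.3, 1.4]
width: 0.516
tool shift cm [ 33.01   8.06 -36.96]
rotvec [ 0.0028  0.0095 -0.0011] deg 0.5707241564495996
```

```bash
python3 -m jog '[[3,0.5,-3.4,0,0,0,-1],[3,0.5,-3.4,0,0,0,-1],[3,0.5,-3.4,0,0,0,-1],[3,0.5,-3.4,0,0,0,-1],[3,0.5,-3.4,0,0,0,-1]]'; python3 -m jog '[[3,0.8,-3.4,0,0,0,-1],[3,0.8,-3.4,0,0,0,-1],[3,0.8,-3.4,0,0,0,-1],[3,0.8,-3.4,0,0,0,-1],[0,0,0,0,0,0,-1]]'; python3 - <<'E'
from h import *
rows([.5257,.0712,.15],Ro.from_euler('xyz',[-90,0,-5.9],degrees=True))
E
```

```text
time_s: 0.95
eef_pos: [0.3673, 0.2865, 0.2032]
tcp_rot: [-90.1, 0.1, -4.5]
contact_force: [1.1, -0.0, 0.1]
width: 0.005
time_s: 1.45
eef_pos: [0.4816, 0.1308, 0.1691]
tcp_rot: [-90.1, 0.1, -4.7]
contact_force: [0.5, 1.3, 0.1]
width: 0.004
tool shift cm [ 4.89  1.92 -5.57]
rotvec [ 0.0024  0.0204 -0.0011] deg 1.1812436745197368
```

```bash
python3 -m jog '[[2.6,1,-2.9,0,0.02,0,-1],[2.6,1,-2.9,0,0,0,-1],[0,0,0,0,0,0,-1]]'; python3 - <<'E'
from h import *
rows([.520,.0718,.028],Ro.from_euler('xyz',[-90,0,-5.9],degrees=True))
c=capture("scene");cv2.imwrite("pics/s1.png",c["frame"][:,:,::-1])
E
```

```text
time_s: 1.75
eef_pos: [0.5293, 0.0658, 0.148]
tcp_rot: [-90.1, 0.1, -6.0]
contact_force: [-0.6, 0.4, 0.6]
width: 0.002
tool shift cm [-0.96 12.    0.53]
rotvec [ 0.0019 -0.0013 -0.002 ] deg 0.17478679019429352
```

View pics/s1.png

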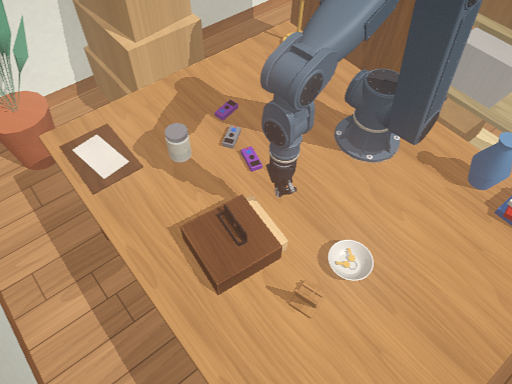

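The shut gripper, at about (285,190), hangs robot-side of the drawer front, which runs from (250,200) to (287,245). Next I lower it.

```bash
python3 -m jog '[[-1,3,0.5,0,0,0,-1],[0,4,0,0,0,0,-1],[0,4,0,0,0,0,-1],[0,1,0,0,0,0,-1],[0,0,0,0,0,0,-1]]'; python3 - <<'E'
from h import *
rows([.5505,.0687,.028],Ro.from_euler('xyz',[-90,0,-5.9],degrees=True))
c=capture("top");cv2.imwrite("pics/t2.png",cv2.resize(c["frame"][90:250,150:350,::-1],None,fx=4,fy=4))
E
```

```text
time_s: 2.3
eef_pos: [0.5171, 0.078, 0.0282]
tcp_rot: [-89.9, 0.0, -5.8]
contact_force: [-1.0, -0.3, 0.7]
width: -0.002
tool shift cm [ 3.42  0.02 -0.59]
rotvec [-0.0013  0.002  -0.0001] deg 0.14023505495334124
```

View pics/t2.png

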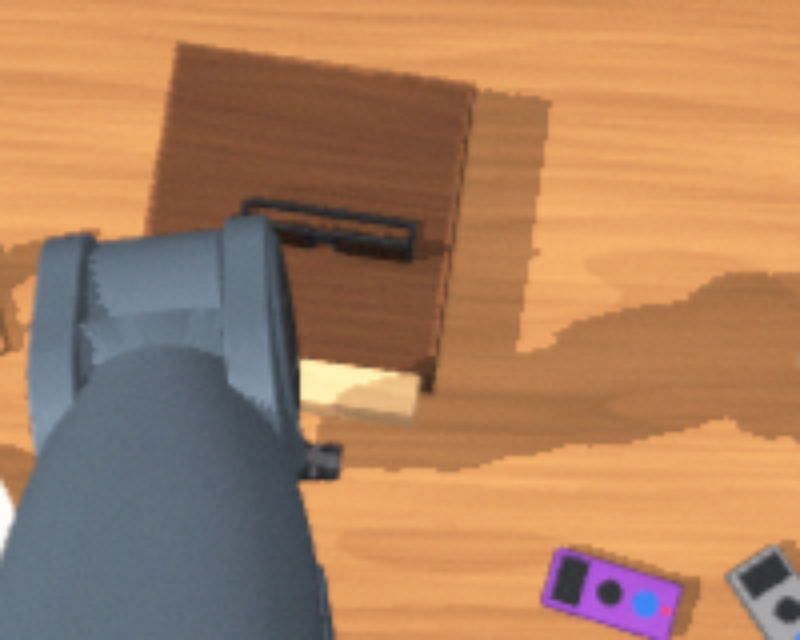

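The fingers stand clear in front of the drawer front, which is visible at (300..420, 365..420) in the crop. I now feel forward in small steps.

```bash
python3 -m jog '[[1.2,0,-0.3,0,0,0,-1],[1,0,-0.3,0,0,0,-1],[0.4,0,0,0,0,0,-1],[0,0,0,0,0,0,-1]]';  python3 -m jog '[[0.3,0,0,0,0,0,-1],[0.3,0,0,0,0,0,-1],[0,0,0,0,0,0,-1]]'
```

```text
time_s: 2.75
eef_pos: [0.5491, 0.0697, 0.0347]
tcp_rot: [-89.8, -0.5, -5.7]
contact_force: [-0.9, 0.5, -0.2]
width: 0.001
time_s: 3.05
eef_pos: [0.5548, 0.0689, 0.0353]
tcp_rot: [-89.8, -0.5, -5.8]
contact_force: [-1.5, 0.9, 0.4]
width: -0.004
```

```bash
python3 -m jog '[[0.3,0,0,0,0,0,-1],[0,0,0,0,0,0,-1]]';  python3 -m jog '[[0.3,0,0,0,0,0,-1],[0,0,0,0,0,0,-1]]'
```

```text
time_s: 3.25
eef_pos: [0.5557, 0.0687, 0.035]
tcp_rot: [-89.8, -0.2, -5.8]
contact_force: [-4.4, 0.1, 3.1]
width: 0.004
time_s: 3.45
eef_pos: [0.5568, 0.0685, 0.0347]
tcp_rot: [-89.8, -0.1, -5.7]
contact_force: [-3.3, 0.4, 3.8]
width: 0.003
```

```bash
python3 -m jog '[[0.4,0,0,0,0,0,-1],[0.4,0,0,0,0,0,-1]]';  python3 -m jog '[[0.4,0,0,0,0,0,-1],[0.4,0,0,0,0,0,-1]]'
```

```text
time_s: 3.65
eef_pos: [0.5625, 0.0678, 0.0345]
tcp_rot: [-89.8, 0.1, -5.7]
contact_force: [-5.1, 0.1, 3.6]
width: 0.004
time_s: 3.85
eef_pos: [0.5653, 0.0673, 0.034]
tcp_rot: [-89.8, 0.7, -5.7]
contact_force: [-22.7, 3.4, 15.7]
width: -0.001
```

The force jumped to 23 N after about 10 mm of travel, so the stop has been felt. I draw back now.

```bash
python3 -m jog '[[-1,0,0,0,0,0,-1],[-1.5,0,0,0,0,0,-1],[-1.5,0,0,0,0,0,-1],[-1.5,0,0,0,0,0,-1],[-1.5,0,0,0,0,0,-1]]';  python3 -m jog '[[-2,0,0,0,0,0,-1],[-2,0,0,0,0,0,-1],[-2,0,0,0,0,0,-1],[-2,0,0,0,0,0,-1],[-2,0,0,0,0,0,-1]]';python3 -m jog '[[-2,0,0,0,0,0,-1],[-2,0,0,0,0,0,-1],[0,-1,0,0,0,0,-1]]'; python3 - <<'E'
from h import *
c=capture("top");cv2.imwrite("pics/t3.png",cv2.resize(c["frame"][90:300,100:400,::-1],None,fx=2.5,fy=2.5))
E
```

```text
time_s: 4.35
eef_pos: [0.494, 0.0747, 0.0339]
tcp_rot: [-89.8, 0.6, -5.7]
contact_force: [-0.2, 0.8, -0.3]
width: -0.002
time_s: 4.85
eef_pos: [0.3941, 0.085, 0.0351]
tcp_rot: [-89.8, 0.1, -5.7]
contact_force: [0.7, 0.7, -0.3]
width: 0.003
time_s: 5.15
eef_pos: [0.3509, 0.0887, 0.0449]
tcp_rot: [-89.8, 0.0, -5.7]
contact_force: [0.2, -0.4, 1.3]
width: 0.001
```

View pics/t3.png

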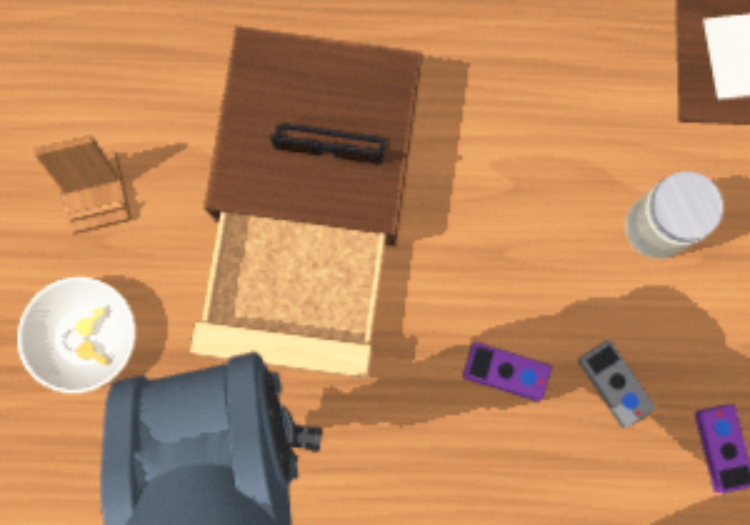

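The drawer has sprung fully out: its front spans (192,340) to (369,368) in the crop, with the cork floor visible. The remote is still at (617,383). I lift and turn to the remote.

```bash
python3 -m jog '[[0,-4,0,0,0,0,-1],[0,-4,0,0,-0.12,0,0.5],[0,-2,0,0,-0.12,0,0.5],[0,0,0,0,-0.12,0,0.5],[0,0,0,0,-0.12,0,0.5]]';  python3 -m jog '[[0,0,0,0,-0.12,0,0.5],[0,0,0,0,-0.12,0,0.5],[0,0,0,0,0,0,0.5]]'; python3 - <<'E'
from h import *
c=capture("top");f=lambda u,v,z:ray(c,u/2.5+99.8,v/2.5+89.8,z)
a,b=f(193,351,.066),f(369,373,.066);print("front",a,b,(a+b)/2,np.degrees(np.arctan2(b[0]-a[0],a[1]-b[1])))
rows([.4194,-.3234,.12],Ro.from_euler('xyz',[-90,0,35.75],degrees=True))
E
```

```text
time_s: 5.7
eef_pos: [0.3625, 0.0896, 0.1561]
tcp_rot: [-90.1, -1.2, 22.7]
contact_force: [-0.2, -0.3, -0.3]
width: 0.68
time_s: 6.0
eef_pos: [0.3686, 0.09, 0.1595]
tcp_rot: [-90.6, -1.6, 37.1]
contact_force: [0.6, 0.2, -0.0]
width: 0.746
front [0.43898348 0.18219726 0.066     ] [ 0.42001003 -0.02283986  0.066     ] [0.42949676 0.0796787  0.066     ] -5.286904617058264
tool shift cm [-20.86   3.75 -36.08]
rotvec [0.0107 0.0197 0.0286] deg 2.0789183287528323
```

```bash
python3 -m jog '[[-2.3,0,-4,0.01,0.02,0.028,0.5],[-2.3,0,-4,0,0,0,0.5],[-2.3,0,-4,0,0,0,0.5],[-2.3,0.5,-4,0,0,0,0.5],[-2.3,0.5,-4,0,0,0,0.5]]';  python3 -m jog '[[-2.3,1,-4,0,0,0,0.5],[-2.3,1,-4,0,0,0,0.5],[-2.3,1,-4,0,0,0,0.5],[0,0,0,0,0,0,0.5]]'; python3 - <<'E'
from h import *
rows([.4194,-.3234,.12],Ro.from_euler('xyz',[-90,0,35.75],degrees=True))
E
```

```text
time_s: 6.55
eef_pos: [0.3984, -0.1425, 0.1518]
tcp_rot: [-90.3, -0.4, 35.4]
contact_force: [1.1, 1.1, -0.6]
width: 0.75
time_s: 6.95
eef_pos: [0.4139, -0.2943, 0.1217]
tcp_rot: [-90.7, -0.6, 34.1]
contact_force: [0.2, -0.0, 0.1]
width: 0.749
tool shift cm [-1.18  0.19 -2.72]
rotvec [ 0.0132 -0.0282  0.0096] deg 1.8652882057423323
```

```bash
python3 -m jog '[[-1.2,0,-2.7,0.013,-0.028,0.01,0.5],[0,3,0,0,0,0,0.5],[0,2,0,0,0,0,0.5],[0,0,0,0,0,0,0.5]]';  python3 - <<'E'
from h import *
rows([.4194,-.3234,.005],Ro.from_euler('xyz',[-90,0,35.75],degrees=True))
for n in("top","scene"):
    c=capture(n);p=proj(c,[.4194,-.3234,.024]);u,v=int(p[0])-50,int(p[1])-40;print(p)
    cv2.imwrite(f"pics/g1{n}.png",cv2.resize(c["frame"][v:v+80,u:u+100,::-1],None,fx=6,fy=6,interpolation=cv2.INTER_CUBIC))
E
```

```text
time_s: 7.35
eef_pos: [0.4209, -0.3287, 0.0709]
tcp_rot: [-90.2, -0.0, 34.7]
contact_force: [0.7, -0.1, 1.1]
width: 0.75
tool shift cm [0.18 6.59 0.54]
rotvec [ 0.003  -0.0179  0.0001] deg 1.0376440945521275
[346.67489261 242.98196683]
[231.11556326 133.71649823]
```

View pics/g1scene.png

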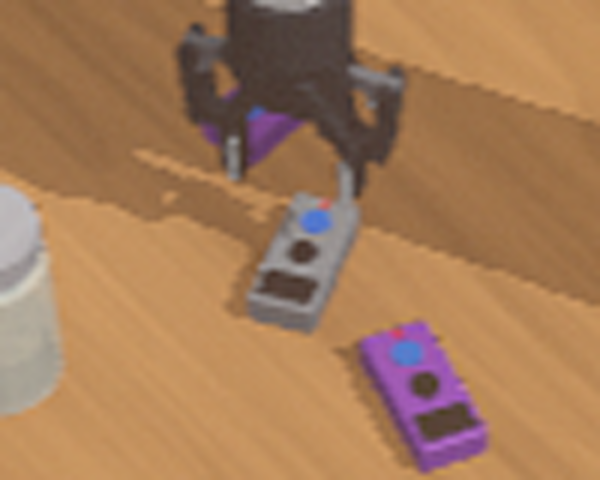

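View pics/g1top.png

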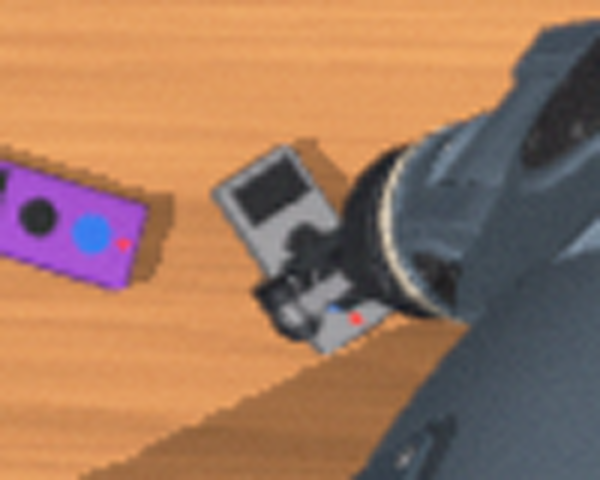

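The fingers hover over the grey remote at the button end, with one on each side of its width. The purple remotes are clear. I cross-check the remote's centre in the scene camera.

```bash
python3 - <<'E'
from h import *
c=capture("scene");r=np.array([ray(c,181+u/6-.4,93+v/6-.4,.024) for u,v in[(303,192),(357,212),(318,310),(250,290)]])
print(r.round(3),r.mean(0)); d=r[2]+r[3]-r[0]-r[1];print(np.degrees(np.arctan2(d[1],d[0])))
rows(list((np.array(r.mean(0))*.5+np.array([.4194,-.3234,.024])*.5)[:2])+[.005],Ro.from_euler('xyz',[-90,0,35.75],degrees=True))
E
```

```text
[[ 0.39  -0.362  0.024]
 [ 0.373 -0.326  0.024]
 [ 0.445 -0.274  0.024]
 [ 0.469 -0.314  0.024]] [ 0.41913913 -0.31932051  0.024     ]
33.66907030421719
tool shift cm [0.21 6.85 0.82]
rotvec [ 0.0063 -0.0154  0.0012] deg 0.9565396526141188
```

```bash
python3 -m jog '[[0.2,0,0.7,0,-0.006,0,0.5],[0,2.5,0,0,0,0,0.5],[0,2.5,0,0,0,0,0.5],[0,1,0,0,0,0,0.5],[0,0,0,0,0,0,0.5]]';  python3 - <<'E'
from h import *
rows([.419,-.3217,.005],Ro.from_euler('xyz',[-90,0,35.2],degrees=True))
E
```

```text
time_s: 8.0
eef_pos: [0.423, -0.3219, 0.0184]
tcp_rot: [-90.9, -0.3, 35.3]
contact_force: [0.3, 0.8, 0.9]
width: 0.748
tool shift cm [-0.32  1.33  0.27]
rotvec [0.0156 0.0009 0.0045] deg 0.9330329828962358
```

```bash
python3 -m jog '[[-0.3,0.7,0.2,0.015,0,0.004,0.5],[0,0.6,0,0,0,0,0.5],[0,0,0,0,0,0,0.5]]'; python3 -m jog '[[0,0,0,0,0,0,-1],[0,0,0,0,0,0,-1],[0,0,0,0,0,0,-1],[0,0,0,0,0,0,-1]]' 30
```

```text
time_s: 8.3
eef_pos: [0.4204, -0.3226, 0.0071]
tcp_rot: [-90.1, -0.1, 35.3]
contact_force: [0.3, -0.5, -0.5]
width: 0.75
time_s: 8.7
eef_pos: [0.4209, -0.3232, 0.008]
tcp_rot: [-90.2, -0.1, 35.2]
contact_force: [-0.4, 1.0, -1.7]
width: 0.528
```

```bash
python3 -m jog '[[0,-0.5,0,0,0,0,-1],[0,-2,0,0,0,0,-1],[0,-3,0,0,0,0,-1],[0,-4,0,0,0,0,-1],[0,-3,0,0,0,0,-1]]' 40; python3 - <<'E'
from h import *
rows([.530,.070,.14],Ro.from_euler('xyz',[-90,0,84.1],degrees=True))
c=capture("scene")
cv2.imwrite(f"pics/g2.png",cv2.resize(c["frame"][70:190,160:310,::-1],None,fx=5,fy=5,interpolation=cv2.INTER_CUBIC))
E
```

```text
time_s: 9.2
eef_pos: [0.4175, -0.3206, 0.1337]
tcp_rot: [-89.7, 0.1, 35.2]
contact_force: [0.4, -0.1, -1.0]
width: 0.527
tool shift cm [31.73 -0.53 25.42]
rotvec [-0.006  -0.8527  0.0012] deg 48.85568769732668
```

View pics/g2.png

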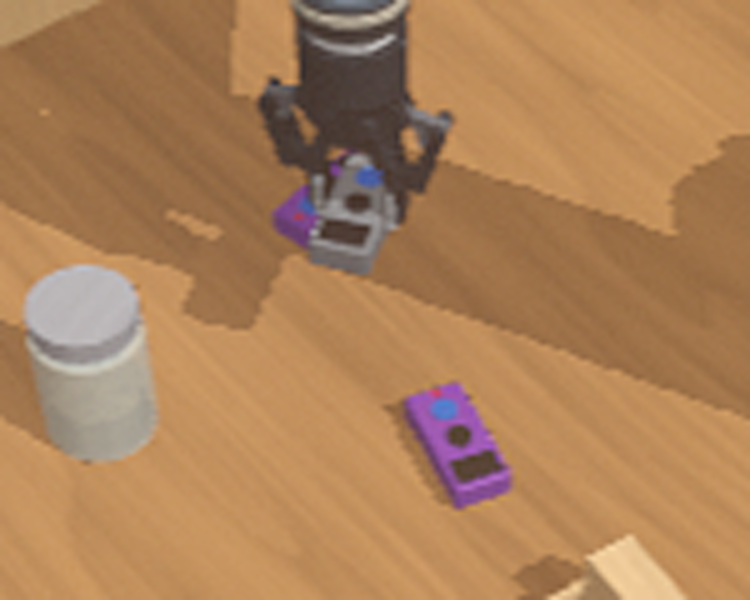

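The grey remote is held level between the pads, at about (350,215) in the crop, and the purple ones have not moved. I carry it to the drawer.

```bash
python3 -m jog '[[3.3,-0.7,2.6,0,0,0,-1],[3.3,-0.7,2.6,0,0,0,-1],[3.3,-0.7,2.6,0,0,0,-1],[3.3,0,2.6,0,0,0,-1],[3.3,0,2.6,0,0,0,-1]]'; python3 -m jog '[[3.3,0,2.6,0,0,0,-1],[3.3,0,2.6,0,0,0,-1],[3.3,0,2.6,0,0,0,-1],[0,0,0,0,-0.12,0,-1],[0,0,0,0,-0.12,0,-1]]'; python3 -m jog '[[0,0,0,0,-0.12,0,-1],[0,0,0,0,-0.12,0,-1],[0,0,0,0,-0.12,0,-1],[0,0,0,0,-0.12,0,-1],[0,0,0,0,-0.12,0,-1]]';python3 - <<'E'
from h import *
rows([.530,.070,.10],Ro.from_euler('xyz',[-90,0,84.1],degrees=True))
E
```

```text
time_s: 9.75
eef_pos: [0.4815, -0.12, 0.1637]
tcp_rot: [-90.4, -0.2, 34.7]
contact_force: [0.6, -0.7, -1.4]
width: 0.525
time_s: 10.25
eef_pos: [0.5203, 0.0115, 0.1646]
tcp_rot: [-90.6, -0.2, 49.0]
contact_force: [-1.3, -1.0, -1.6]
width: 0.533
time_s: 10.75
eef_pos: [0.5196, 0.0132, 0.1648]
tcp_rot: [-90.6, 0.1, 85.1]
contact_force: [-0.5, 0.2, -1.1]
width: 0.527
tool shift cm [ 5.77  6.47 -0.49]
rotvec [ 0.0097  0.0168 -0.0023] deg 1.1224612857320677
```

```bash
python3 -m jog '[[2.9,0,-0.3,0.01,0.017,0,-1],[2.9,2,-0.2,0,0,0,-1],[0,3.5,0,0,0,0,-1],[0,0,0,0,0,0,-1]]';python3 - <<'E'
from h import *
rows([.530,.070,.023],Ro.from_euler('xyz',[-90,0,84.1],degrees=True))
for n in("top","scene"):
    c=capture(n);p=proj(c,[.5,.07,.024]);u,v=int(p[0])-75,int(p[1])-60
    print(n,u,v)
    cv2.imwrite(f"pics/p1{n}.png",cv2.resize(c["frame"][v:v+120,u:u+150,::-1],None,fx=5,fy=5,interpolation=cv2.INTER_CUBIC))
E
```

```text
time_s: 11.15
eef_pos: [0.5307, 0.0719, 0.1099]
tcp_rot: [-90.1, 0.1, 84.3]
contact_force: [-0.9, -0.7, -1.5]
width: 0.522
tool shift cm [-0.19  8.69  0.07]
rotvec [ 0.0023  0.0039 -0.0018] deg 0.27738845397881995
top 143 152
scene 208 152
```

View pics/p1scene.png

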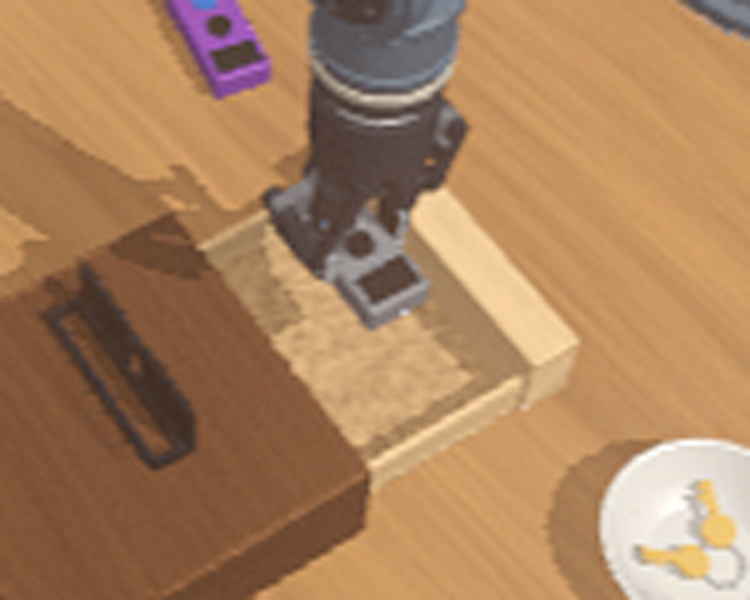

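View pics/p1top.png

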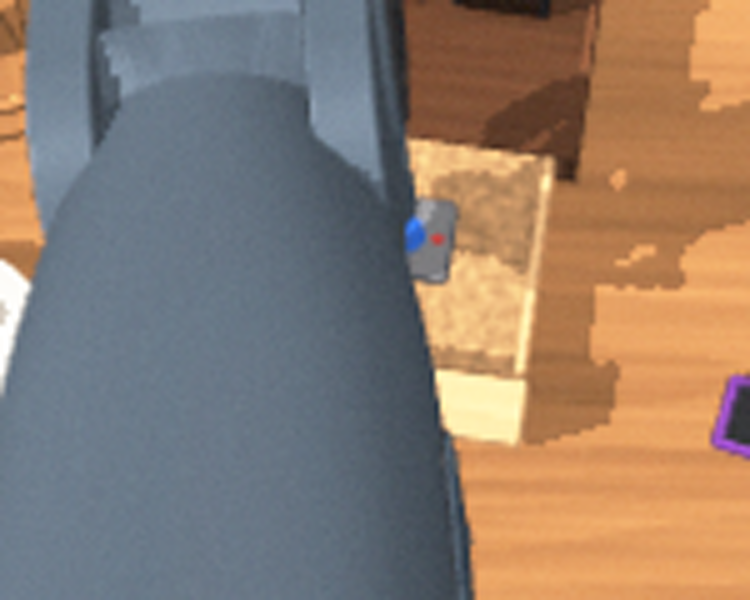

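The remote hangs over the middle of the open well, lying crosswise, with clear margin to the front, the walls and the carcass. I lower it.

```bash
python3 -m jog '[[-0.2,3,0,0,0,0,-1],[0,2.5,0,0,0,0,-1],[0,1.5,0,0,0,0,-1],[0,0,0,0,0,0,-1]]'; python3 -m jog '[[0,0.5,0,0,0,0,-1],[0,0,0,0,0,0,-1]]'
```

```text
time_s: 11.65
eef_pos: [0.5386, 0.0684, 0.0499]
tcp_rot: [-91.1, -0.1, 84.1]
contact_force: [-0.3, 0.4, -1.8]
width: 0.526
time_s: 11.85
eef_pos: [0.5405, 0.0679, 0.0477]
tcp_rot: [-91.3, -0.2, 84.1]
contact_force: [0.1, -0.6, -0.6]
width: 0.526
```

```bash
python3 - <<'E'
from h import *
rows([.530,.070,.030],Ro.from_euler('xyz',[-90,0,84.1],degrees=True))
E
```

```text
tool shift cm [0.09 1.75 1.11]
rotvec [ 0.0223 -0.0006  0.0027] deg 1.2900165654464102
```

```bash
python3 -m jog '[[0.1,0.7,1,0.022,0,0.003,-1],[0,0.7,0,0,0,0,-1],[0,0.3,0,0,0,0,-1],[0,0,0,0,0,0,-1]]';python3 - <<'E'
from h import *
rows([.530,.070,.023],Ro.from_euler('xyz',[-90,0,84.1],degrees=True))
E
```

```text
time_s: 12.25
eef_pos: [0.5314, 0.0702, 0.0316]
tcp_rot: [-90.1, -0.0, 84.1]
contact_force: [-0.5, 0.8, -1.4]
width: 0.528
tool shift cm [-0.03  0.86  0.14]
rotvec [ 0.0019 -0.0008  0.0003] deg 0.12152675924829899
```

```bash
python3 -m jog '[[0,0.4,0,0,0,0,-1],[0,0,0,0,0,0,-1]]';python3 -m jog '[[0,0.3,0,0,0,0,-1],[0,0,0,0,0,0,-1]]';python3 -m jog '[[0,0.2,0,0,0,0,-1],[0,0,0,0,0,0,-1]]'
```

```text
time_s: 12.45
eef_pos: [0.5315, 0.0702, 0.0272]
tcp_rot: [-90.1, -0.0, 84.1]
contact_force: [0.2, -0.6, -1.2]
width: 0.528
time_s: 12.65
eef_pos: [0.5316, 0.0703, 0.0239]
tcp_rot: [-90.1, -0.0, 84.1]
contact_force: [-0.4, 0.0, -1.0]
width: 0.526
time_s: 12.85
eef_pos: [0.5327, 0.0703, 0.0229]
tcp_rot: [-90.2, -0.0, 84.1]
contact_force: [0.3, -0.3, -0.9]
width: 0.53
```

```bash
python3 -m jog '[[0,0.2,0,0,0,0,-1],[0,0,0,0,0,0,-1]]';python3 -m jog '[[0,0.2,0,0,0,0,-1],[0,0,0,0,0,0,-1]]'
```

```text
time_s: 13.05
eef_pos: [0.5348, 0.0702, 0.0232]
tcp_rot: [-90.5, -0.1, 84.0]
contact_force: [-0.0, 0.1, -2.4]
width: 0.526
time_s: 13.25
eef_pos: [0.5364, 0.0701, 0.0231]
tcp_rot: [-90.7, -0.1, 84.0]
contact_force: [0.6, 0.4, -1.5]
width: 0.529
```

```bash
python3 -m jog '[[0,0.2,0.6,0.012,0,0,-1],[0,0,0,0,0,0,-1]]';python3 -m jog '[[0,0.2,0,0,0,0,-1],[0,0,0,0,0,0,-1]]'; python3 - <<'E'
from h import *
print(read_state()["contact_force"])
c=capture("scene")
cv2.imwrite(f"pics/p2.png",cv2.resize(c["frame"][170:260,230:330,::-1],None,fx=7,fy=6.5,interpolation=cv2.INTER_CUBIC))
E
```

```text
time_s: 13.45
eef_pos: [0.5345, 0.0708, 0.0229]
tcp_rot: [-90.5, -0.1, 84.0]
contact_force: [-0.4, -0.1, -1.5]
width: 0.526
time_s: 13.65
eef_pos: [0.5362, 0.0707, 0.023]
tcp_rot: [-90.7, -0.2, 84.0]
contact_force: [0.3, -0.2, -1.8]
width: 0.528
[ 0.25105765 -0.22186127 -1.76838931]
```

View pics/p2.png

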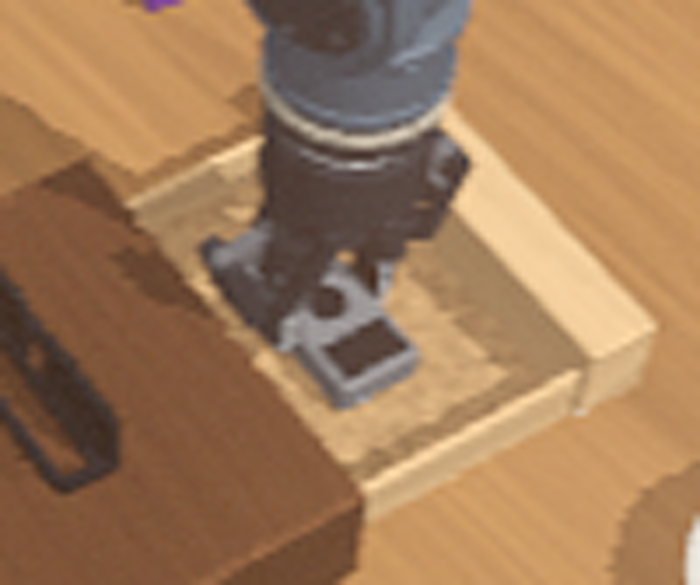

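The remote sits in the well about where it should, but the image doesn't settle whether it touches the floor. I check the joints and test the height by projection.

```bash
python3 - <<'E'
from h import *
s=read_state();print(s["joint_positions"].round(2),s["moment"].round(2),s["eef_pos"])
c=capture("scene")
# near end bottom/top corner of remote at crop (343,408) bottom, (338,372) top
g=s["eef_pos"]; xc=np.array([np.cos(np.radians(84.)),np.sin(np.radians(84.)),0]);yc=np.array([-xc[1],xc[0],0])
for z in(.015,.018,.022,.039,.042,.046):
  for sx in(-.05,.05):
    print(z,sx,[((proj(c,[*(g+xc*sx+yc*sy)[:2],z])-[230,170]+.4)*[7,6.5]).round(0) for sy in(-.023,.023)])
E
```

```text
[ 7.530e+00  2.348e+01 -1.949e+01  4.631e+01 -2.000e-02 -7.647e+01] [-0.14 -0.02  0.01] [0.53597097 0.07074956 0.0227815 ]
0.015 -0.05 [array([220., 275.]), array([299., 235.])]
0.015 0.05 [array([340., 417.]), array([420., 374.])]
0.018 -0.05 [array([221., 272.]), array([299., 232.])]
0.018 0.05 [array([341., 414.]), array([421., 371.])]
0.022 -0.05 [array([221., 267.]), array([300., 228.])]
0.022 0.05 [array([341., 410.]), array([422., 367.])]
0.039 -0.05 [array([222., 249.]), array([302., 209.])]
0.039 0.05 [array([344., 393.]), array([425., 350.])]
0.042 -0.05 [array([222., 246.]), array([302., 206.])]
0.042 0.05 [array([344., 389.]), array([426., 346.])]
0.046 -0.05 [array([223., 242.]), array([303., 202.])]
0.046 0.05 [array([345., 385.]), array([427., 342.])]
```

```bash
python3 -m jog '[[0,0,0.6,0.013,0,0,-1],[0,0,0,0,0,0,-1]]';python3 -m jog '[[0,0.35,0,0,0,0,-1]]';python3 -m jog '[[0,0,0,0,0,0,-1]]'
```

```text
time_s: 13.95
eef_pos: [0.53, 0.0715, 0.0227]
tcp_rot: [-89.9, -0.2, 84.0]
contact_force: [-2.0, -0.1, 9.0]
width: 0.528
time_s: 14.05
eef_pos: [0.5324, 0.0713, 0.0221]
tcp_rot: [-90.3, -0.2, 84.0]
contact_force: [-3.4, -7.7, 67.0]
width: 0.532
time_s: 14.15
eef_pos: [0.5331, 0.0713, 0.023]
tcp_rot: [-90.4, -0.2, 84.0]
contact_force: [-0.2, 0.2, -1.1]
width: 0.523
```

Contact with the floor is felt, with a brief force spike. The remote is down, so I release and retreat.

```bash
python3 -m jog '[[0,0,0,0,0,0,0.3],[0,0,0,0,0,0,0.4],[0,0,0,0,0,0,0.4],[0,-1,0,0,0,0,0.4],[0,-2,0,0,0,0,0.4]]';python3 -m jog '[[0,-4,0,0,0,0,0.4],[0,-4,0,0,0,0,0.4],[0,-2,0,0,0,0,0.4]]';python3 - <<'E'
from h import *
rows([.36,.0875,.16],Ro.from_euler('xyz',[-90,0,-5.8],degrees=True))
c=capture("scene")
cv2.imwrite(f"pics/p3.png",cv2.resize(c["frame"][150:300,180:380,::-1],None,fx=4,fy=4,interpolation=cv2.INTER_CUBIC))
E
```

```text
time_s: 14.65
eef_pos: [0.5281, 0.071, 0.0497]
tcp_rot: [-89.7, -0.1, 84.0]
contact_force: [0.1, 0.6, -0.3]
width: 0.702
time_s: 14.95
eef_pos: [0.5265, 0.0707, 0.1529]
tcp_rot: [-89.4, -0.0, 84.0]
contact_force: [-0.2, -0.3, -0.8]
width: 0.699
tool shift cm [-0.07 -0.54 16.74]
rotvec [-0.0081  1.5671 -0.0079] deg 89.79087955895851
```

View pics/p3.png

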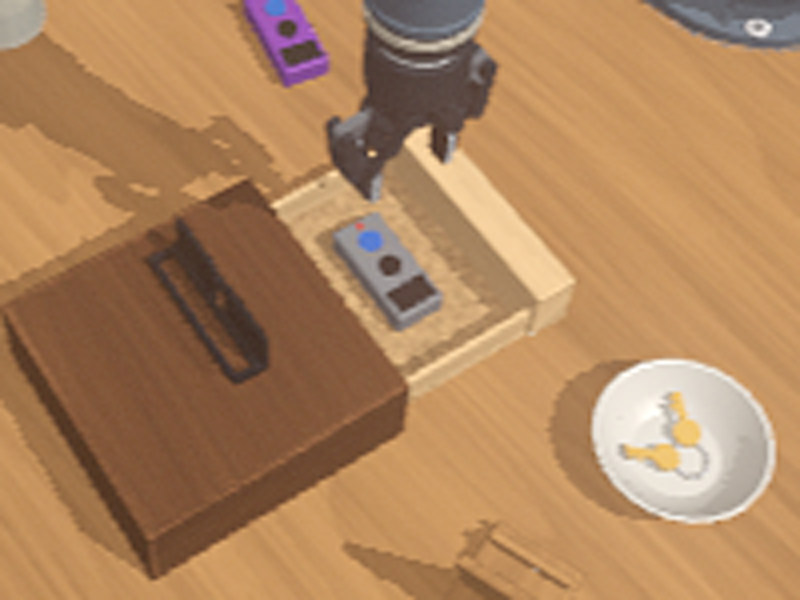

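The remote lies flat on the cork at (388,268) in the crop, clear of the walls. I go round to the drawer front with the fingers shut.

```bash
python3 -m jog '[[0,0,4.2,0,0,0,-1],[0,0,4.2,0,0,0,-1],[0,0,4.2,0,0,0,-1],[0,0,4.2,0,0,0,-1],[0,0,0,0,0.13,0,-1]]';python3 -m jog '[[0,0,0,0,0.13,0,-1],[0,0,0,0,0.13,0,-1],[0,0,0,0,0.13,0,-1],[0,0,0,0,0.13,0,-1],[0,0,0,0,0.13,0,-1]]';python3 -m jog '[[0,0,0,0,0.13,0,-1],[0,0,0,0,0.13,0,-1],[0,0,0,0,0.13,0,-1],[0,0,0,0,0.13,0,-1],[0,0,0,0,0.13,0,-1]]';python3 -m jog '[[0,0,0,0,0.13,0,-1],[0,0,0,0,0,0,-1]]';python3 - <<'E'
from h import *
rows([.37,.0875,.035],Ro.from_euler('xyz',[-90,0,-5.8],degrees=True))
E
```

```text
time_s: 15.5
eef_pos: [0.3552, 0.0885, 0.1572]
tcp_rot: [-89.6, -0.0, 76.4]
contact_force: [0.7, 0.6, 0.6]
width: -0.001
time_s: 16.0
eef_pos: [0.3518, 0.0886, 0.1587]
tcp_rot: [-89.7, 0.2, 37.7]
contact_force: [0.1, 0.0, -0.7]
width: 0.002
time_s: 16.5
eef_pos: [0.3501, 0.0884, 0.1596]
tcp_rot: [-89.9, 0.5, -1.1]
contact_force: [0.0, 0.2, -0.5]
width: 0.003
time_s: 16.7
eef_pos: [0.3495, 0.0883, 0.1599]
tcp_rot: [-89.9, 0.5, -9.0]
contact_force: [-0.0, -0.0, 0.6]
width: -0.002
tool shift cm [ 2.15 12.47  0.23]
rotvec [-0.0012 -0.0552 -0.0088] deg 3.205477374997243
```

```bash
python3 -m jog '[[0.5,3,0.2,0,-0.055,-0.009,-1],[0.5,4,0,0,0,0,-1],[0.5,4,0,0,0,0,-1],[0.5,1.5,0,0,0,0,-1],[0,0,0,0,0,0,-1]]';python3 - <<'E'
from h import *
rows([.412,.0822,.032],Ro.from_euler('xyz',[-90,0,-5.8],degrees=True))
c=capture("scene")
cv2.imwrite(f"pics/p4.png",cv2.resize(c["frame"][150:300,180:380,::-1],None,fx=4,fy=4,interpolation=cv2.INTER_CUBIC))
E
```

```text
time_s: 17.2
eef_pos: [0.3715, 0.0889, 0.0331]
tcp_rot: [-89.8, -0.3, -4.5]
contact_force: [-0.4, 0.2, 0.6]
width: 0.002
tool shift cm [ 4.08  0.13 -0.35]
rotvec [-0.0031  0.0229  0.0053] deg 1.3609025197572977
```

View pics/p4.png

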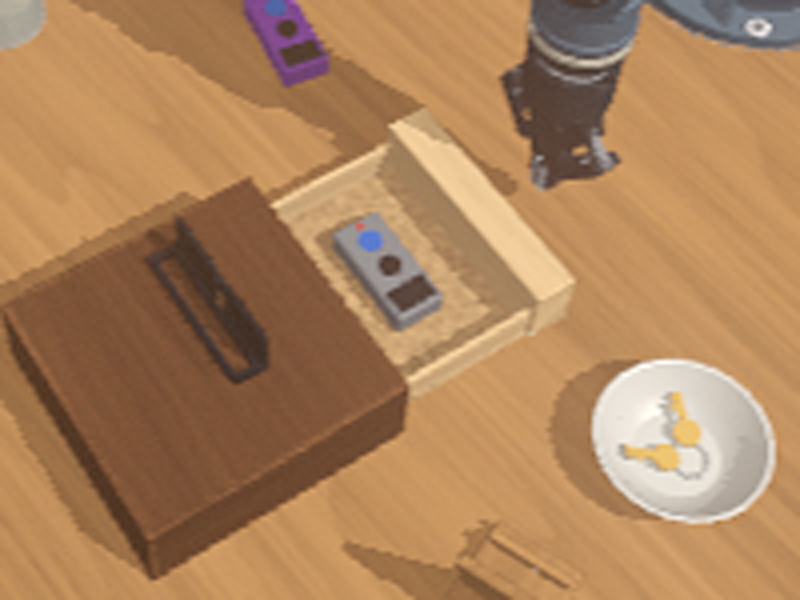

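The remote is in the drawer and the fingers stand in front of it. I push gently.

```bash
python3 -m jog '[[1.5,0,-0.3,0,0.023,0.005,-1],[1,0,0,0,0,0,-1],[1,0,0,0,0,0,-1],[0.6,0,0,0,0,0,-1],[0.8,0,0,0,0,0,-1]]';python3 -m jog '[[1,0,0,0,0,0,-1],[1,0,0,0,0,0,-1],[1,0,0,0,0,0,-1]]';python3 -m jog '[[1,0,0,0,0,0,-1],[1,0,0,0,0,0,-1],[1,0,0,0,0,0,-1]]';python3 - <<'E'
from h import *
rows([.54,.0698,.032],Ro.from_euler('xyz',[-90,0,-5.8],degrees=True))
E
```

```text
time_s: 17.75
eef_pos: [0.4213, 0.0817, 0.0375]
tcp_rot: [-89.8, -0.1, -5.4]
contact_force: [-2.8, 0.8, -1.7]
width: -0.002
time_s: 18.05
eef_pos: [0.4511, 0.0785, 0.0375]
tcp_rot: [-89.8, 0.1, -5.4]
contact_force: [-5.3, -0.5, 2.9]
width: 0.0
time_s: 18.35
eef_pos: [0.4829, 0.0751, 0.0372]
tcp_rot: [-89.8, 0.2, -5.4]
contact_force: [-6.3, -0.0, 3.5]
width: -0.001
tool shift cm [5.74 0.5  0.  ]
rotvec [-0.0028  0.0077 -0.0036] deg 0.5119768736424035
```

```bash
python3 -m jog '[[1,0,0,0,0,0,-1],[1,0.1,0,0,0,0,-1],[1,0.1,0,0,0,0,-1]]';python3 -m jog '[[1,0.1,0,0,0,0,-1],[1,0.1,0,0,0,0,-1],[0.6,0,0,0,0,0,-1]]';python3 - <<'E'
from h import *
rows([.5653,.0673,.034],Ro.from_euler('xyz',[-90,0,-5.8],degrees=True))
E
```

```text
time_s: 18.65
eef_pos: [0.5139, 0.0718, 0.0347]
tcp_rot: [-89.9, 0.4, -5.4]
contact_force: [-7.3, 0.3, 4.7]
width: 0.0
time_s: 18.95
eef_pos: [0.5403, 0.0689, 0.0319]
tcp_rot: [-89.9, 0.6, -5.4]
contact_force: [-8.6, 0.1, 6.2]
width: -0.0
tool shift cm [ 2.5  -0.24  0.07]
rotvec [-0.002   0.0076 -0.0111] deg 0.7765927080866315
```

```bash
python3 -m jog '[[0.6,0,0,0,0,0,-1],[0.6,0,0,0,0,0,-1],[0.5,0,0,0,0,0,-1]]';python3 -m jog '[[0.4,0,0,0,0,0,-1],[0.4,0,0,0,0,0,-1]]'
```

```text
time_s: 19.25
eef_pos: [0.5574, 0.0671, 0.031]
tcp_rot: [-89.9, 0.9, -5.4]
contact_force: [-7.0, -0.1, 5.6]
width: -0.001
time_s: 19.45
eef_pos: [0.5653, 0.0662, 0.0306]
tcp_rot: [-89.9, 1.0, -5.4]
contact_force: [-19.6, 2.2, 16.8]
width: -0.001
```

```bash
python3 -m jog '[[0,0,0,0,0,0,-1]]';python3 -m jog '[[-0.5,0,0,0,0,0,-1],[-0.5,0,0,0,0,0,-1],[-0.8,0,0,0,0,0,-1],[-1,0,0,0,0,0,-1],[-2,0,0,0,0,0,-1]]';python3 -m jog '[[-3,0,0,0,0,0,-1],[-4,0,0,0,0,0,-1],[-4,0,0,0,0,0,-1],[-3,-1,0,0,0,0,-1],[0,0,0,0,0,0,-1]]';python3 - <<'E'
from h import *
for n in("top","scene"):
    c=capture(n);p=proj(c,[.6,.07,.024]);u,v=int(p[0])-100,max(0,int(p[1])-75)
    print(n,u,v)
    cv2.imwrite(f"pics/e{n}.png",cv2.resize(c["frame"][v:v+150,u:u+200,::-1],None,fx=4,fy=4,interpolation=cv2.INTER_CUBIC))
E
```

```text
time_s: 19.55
eef_pos: [0.5649, 0.0662, 0.0304]
tcp_rot: [-89.9, 1.2, -5.3]
contact_force: [-7.9, 0.8, 6.6]
width: -0.001
time_s: 20.05
eef_pos: [0.5201, 0.0708, 0.031]
tcp_rot: [-89.8, 0.8, -5.4]
contact_force: [0.5, 0.4, 0.1]
width: -0.002
time_s: 20.55
eef_pos: [0.3733, 0.0838, 0.0426]
tcp_rot: [-89.8, 0.6, -5.4]
contact_force: [-0.0, 0.4, 0.0]
width: 0.0
top 119 105
scene 160 153
```

View pics/etop.png

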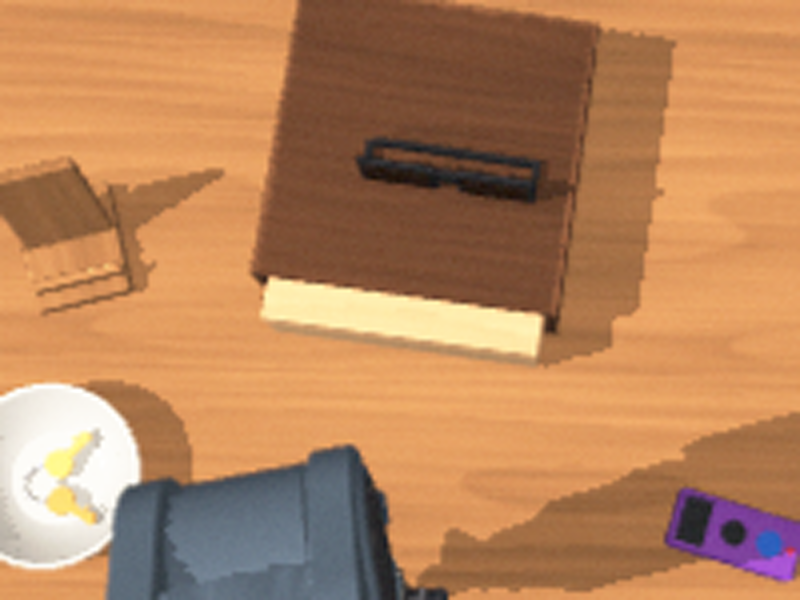

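View pics/escene.png

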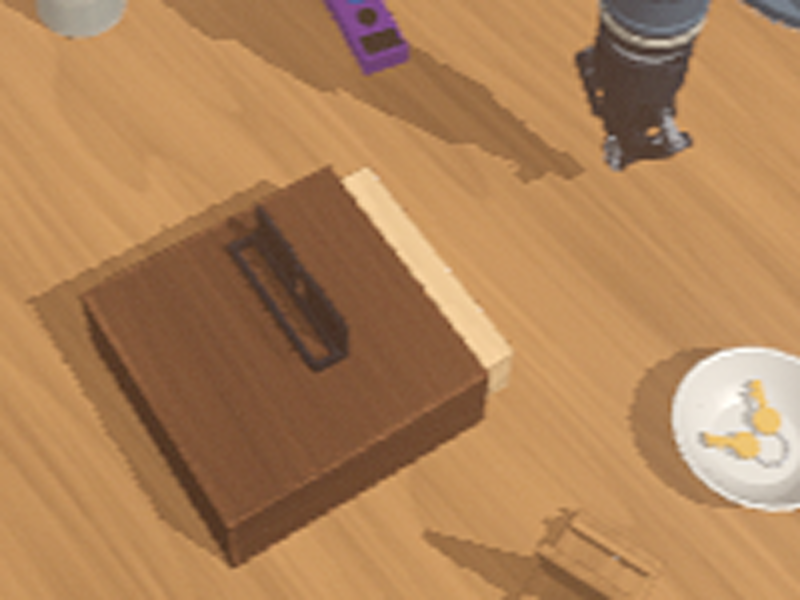

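The drawer is shut. Its front edge runs from (184,185) to (253,195) in full-image pixels, the same as at the start. The sunglasses, bowl and stand are unmoved, and nothing is touching the robot. I hand the job in.

```bash
python3 - <<'E'
from h import *
a=cv2.imread("pics/top0.png");c=capture("top")["frame"][:,:,::-1]
d=cv2.absdiff(a,c).max(2)
for n,(u,v) in dict(sungl=(232,147),bowl=(131,224),jar=(370,175),stand=(134,163),front=(219,187)).items(): print(n,(d[v-22:v+22,u-30:u+30]>40).mean().round(3))
sign_off()
E
```

```text
sungl 0.0
bowl 0.114
jar 0.008
stand 0.0
front 0.0
the job is handed in; nothing more can be done
```

The grey remote is in the drawer and the drawer is latched shut. The job was handed in at about 20.7 s.

- **Opening:** I pressed the front in about 10 mm until I felt the stop. The highest force I read was about 23 N. When I drew back, the drawer sprang fully out.
- **Laying the remote in:** I gripped the remote across its width, carried it over and lowered it onto the cork until it touched. It stayed flat where I let go. My last downward step was too big and gave a brief 67 N wrist reading through the held remote. That is below the 120 N limit but harder than I meant.
- **Closing:** I pushed the drawer in until the force reached about 20 N at the stop, then drew back. It stayed shut.

**Last checks:** the drawer front, sunglasses and phone stand match the first top picture. The jar patch differs by 0.8% of its pixels. The bowl patch differs by 11%. The arm and its shadow near the bowl are the likely cause, as the bowl looked in place in the last pictures, but I did not check its position separately. The remote can't be seen inside the shut drawer; the last picture of it was just before I pushed the drawer in.

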